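# Line up three converter modules and close the hold-down bar

## Robot

A 6-joint arm with a two-finger parallel gripper is mounted at the origin on the work surface. World frame = base frame: x ahead of the robot, y to its left, z up, the work surface at z = 0. Lengths are in mm, angles in rad, forces in N, time in s.
With the tool pointing down it reaches from about 275 to 825 mm from the base axis. Payload 4.9 kg.
Tool frame: the origin (TCP) lies midway between the tips of the shut fingers; the grasp point (between the pads) lies env.hold_point_z behind it (env.hold_point_z is the distance from the TCP to the grasp point, in mm); z points along the fingers, y is the line along which they close (so a half turn about z gives the same grasp; the last joint's range is limited). The gripper opens to 85 mm and grips with 20 to 120 N. Pads are 22 mm wide; open, the fingers measure 114 mm over their backs; the gripper's body (76 mm by 85 mm) begins 54 mm behind the grasp point. The pads swing forward as they close: fully open they stand 13 mm farther back than shut.
Start: joints at [-1.411, 0.326, -0.193, 1.052, 0, 1.437], TCP at [159.287, -526.447, 231.281] pointing down, gripper open.
Joint ranges: [-2.65, 2.65], [-0.97, 1.79], [-1.3, 1.35], [-1.93, 2.1], [-1.47, 1.37], [-3.14, 3.14]. Speed limits (rad/s): [2.57, 2.57, 3.14, 3.14, 3.14, 3.14].

## Interface

Orientations are given as [roll, pitch, yaw] about the fixed x, y, z axes, in that order (R = Rz(yaw) Ry(pitch) Rx(roll)).
In Python, from cell import env, vision, order gives the robot as it stands.
- The arm moves only by the tool drive_tool, never from a script. Its argument "steps" is a list of rows, each a list of 6 numbers: the shift along the tool's x, y, z normalised to -1 to 1, where 1 is 40 mm, then the turn, a rotation vector about the tool's x, y, z normalised to -1 to 1, where 1 is 5 degrees. In form: [[dx, dy, dz, wx, wy, wz], ...]. A call has 1 to 10 rows; each row shifts and turns the commanded pose from where the row before left it, along the tool's axes as they then stand; what a row does not reach is not made up. A row lasts 1/12 s, in which the tool goes at most 41.7 mm and 7.16 degrees, less where a joint would pass 70% of its speed; a pose out of reach is approached as far as the arm can. A call with a number of a shift or a turn outside -1 to 1 is refused whole. A call with a gripper value outside its range is refused whole. "grip" is the closure, from -1 (fully open) to 1 (shut), so that 0 is half open, set as the call begins (left out, the last holds). The fingers move at their own pace and stop on an object; "squeeze" is the grip in N (left out, the last holds). Time passes only in rows, so rows that do not move let the fingers close. It gives the time, the measured TCP pose, the force, the opening and the grip force at its end, in the units of the state.
- env.get_state(): the state, without advancing time (a new reading comes with each control period).
- vision.snapshot(name): name is "scene" or "top"; returns a dict with "frame" (480x640x3 uint8, blue, green, red), "fovy" (degrees; the focal length in pixels is half the picture's height over the tangent of half this angle, whatever the lens; pixels are square), "cx", "cy" (the principal point, pixels), "k1" (the pictures are not rectified: a ray, as slopes to the right and down, at radius r is drawn at 1 + k1 r^2 times it, then the intrinsics apply), "world_from_camera" (4x4, takes a point from camera to world coordinates). Camera axes: x right, y up, looking along -z (the intrinsics and any distortion apply to the point x, -y, -z); pixel columns grow to the right and rows downward; lengths in mm; the calibration is good to about 2 mm. A picture is of the moment at which its call begins. There is no depth.
- order.hand_in(): hands the job in; it is judged then, once.
The state is a dict: "t": time; "joints": joint angles; "dq": joint speeds; "tau": joint torques, N m; "tool_pos": TCP position; "orientation": TCP orientation; "ft_force": force on the tool from outside, world axes, zero at the start; "torque": the same for the moment, N m; "gripper_width": finger opening in mm; "gripper_force": force on a finger pad.
Only numpy, scipy, OpenCV 4.12 (cv2) and the standard library are available. Lean on these libraries where they do the work, as an engineer would, in place of code of your own. Each camera call takes 0.05 s, during which the arm holds its last target. There are 200 camera calls.

## Task

Three finned converter modules lie askew on the clamping fixture: slide them, without lifting them off the plate, into an even row, one in each marked lane, straight and centred between its white lines with its end flush against the fence. Then swing the hold-down bar over until its three pads rest fully on the modules, leaving the row straight, and leave everything else on the bench where it is.

Things in the scene. Friction and masses are not known exactly. Their poses are not given: they have to be found in the camera images.
- fixture: Fixture fixed to the table: dark steel plate 210 x 460 mm, 10 mm thick; along its far side an aluminium fence, 300 mm long, 22 mm high above the plate. Origin: at table height under the middle of the fence's near face; x points away from the robot, square to the fence (plate from x = -175 to +35 mm), y along it, z up. Three lanes along x at y = +100, 0, -100 mm, each between two white lines 52 mm apart
- bar (a joint): Hinge angle of the hold-down bar. 0 = closed: crossbar level with the hinge, pads resting exactly on the tops of modules in the lanes. Positive = open: the crossbar swings up and away from the robot over the fence; upright at 1.57, at most 2.3. The hinge is stiff (0.25 N m friction, about 4 N at the crossbar; the bar weighs 0.3 kg): the bar stays where it is left
- bar_hinge (a point): middle of the bar's hinge axis, which runs along the fixture's y: 22 mm beyond the fence face and 62 mm above the table, between two posts at y = +150 and -150 mm
- bar_mid (a point): middle of the crossbar, on its centre line, 67 mm from the hinge axis. The crossbar is a round steel rod along the fixture's y, 12 mm thick, 284 mm long, on side arms at y = +138 and -138 mm. Closed, a rubber-footed pad (22 mm across) under it at the middle of each lane reaches 20 mm below its centre line. Between the lanes it is bare: it can be pinched from above or pushed
- lane0 (a point): where the centre of a module in the left (+y) lane belongs: in the middle of the lane, 45 mm in front of the fence face, 16 mm above the plate; axes as the fixture's
- lane1 (a point): where the centre of a module in the middle lane belongs: in the middle of the lane, 45 mm in front of the fence face, 16 mm above the plate; axes as the fixture's
- lane2 (a point): where the centre of a module in the right (-y) lane belongs: in the middle of the lane, 45 mm in front of the fence face, 16 mm above the plate; axes as the fixture's
- module0_center (a point): one of three identical power converter modules: black base and bright aluminium fins, 90 mm long (its x), 40 mm wide (its y), 32 mm high, about 0.18 kg, loose on the fixture's plate, lying askew near one of the lanes with no fixed order. The point is the module's centre, 16 mm above its underside; either end may face the fence
- module1_center (a point): one of three identical power converter modules: black base and bright aluminium fins, 90 mm long (its x), 40 mm wide (its y), 32 mm high, about 0.18 kg, loose on the fixture's plate, lying askew near one of the lanes with no fixed order. The point is the module's centre, 16 mm above its underside; either end may face the fence
- module2_center (a point): one of three identical power converter modules: black base and bright aluminium fins, 90 mm long (its x), 40 mm wide (its y), 32 mm high, about 0.18 kg, loose on the fixture's plate, lying askew near one of the lanes with no fixed order. The point is the module's centre, 16 mm above its underside; either end may face the fence
- tin: Bystander, to be left where it is: round amber flux tin, 56 mm across, 20 mm high; it stands on the fixture's plate beside the left lane. Origin: on its underside
- spool: Bystander, to be left where it is: spool of bare copper wire, 62 mm across, 50 mm high, with white flanges, upright on the table to the right of the fixture. Origin: on its underside
- screwdriver: Bystander, to be left where it is: screwdriver lying on the table between the robot and the fixture. Origin: on its underside near the middle
- meter: Bystander, to be left where it is: grey hand-held multimeter, 150 x 75 x 34 mm, lying on the table to the left. Origin: on its underside
- board: Bystander, to be left where it is: green circuit board on a black carrier, 100 x 70 x 12 mm, on the table to the right. Origin: on its underside
There are look-alikes about, which are no part of the job. Leave any brown look-alike of the part that bears module1_center alone.

How it is judged:
By the outcome, as a careful person would: the job done as asked, in the order asked, and still so for the second after the job is handed in, with the robot touching nothing.
It also fails if it takes over 64 s, if anything falls off the work surface, if the arm or the gripper's body presses on something with over 40 N, if the wrist force passes 120 N, or if a joint passes its speed limit or range.

## Working session

There is one attempt and no reset: what is moved stays moved. The work goes in short steps, Python scripts to look and compute and a tool call to move; the robot and the scene stay as the last step left them, time stands still between calls to the robot, and variables do not carry over. Pictures are saved under pics/ and viewed, at most 10 in all, crops included, and the job is handed in when it is done.

Besides the shell and the picture viewer there is one more tool, called after "Emit:" as name([rows], argument=value, ...), one row to a line, values as JSON. drive_tool: Moves the arm, as the interface text tells. Scaled input: -1 to 1 covers 40 mm each way for a shift and 5 degrees each way for a turn. Its arguments: {"type":"object","properties":{"steps":{"type":"array"},"grip":{"type":"number"},"squeeze":{"type":"number"}},"required":["steps"]}

```bash
mkdir -p pics; ls
cat > h.py <<'E'
import numpy as np, cv2
from cell import env, vision, order
def snap(n,save=None):
    s=vision.snapshot(n)
    if save: cv2.imwrite('pics/'+save,s['frame'])
    return s
def ray(s,u,v):
    f=240/np.tan(np.radians(s['fovy'])/2)
    K=np.array([[f,0,s['cx']],[0,f,s['cy']],[0,0,1.]])
    p=cv2.undistortPoints(np.array([[[u,v]]],float),K,np.array([s['k1'],0,0,0.]))[0,0]
    T=np.array(s['world_from_camera']); return T[:3,3],T[:3,:3]@np.array([p[0],-p[1],-1])
def at(s,u,v,z):
    o,d=ray(s,u,v); return (o+d*(z-o[2])/d[2]).round(1)
def px(s,P):
    T=np.linalg.inv(np.array(s['world_from_camera'])); c=T[:3,:3]@np.array(P,float)+T[:3,3]
    x,y=c[0]/-c[2],-c[1]/-c[2]; r=1+s['k1']*(x*x+y*y); f=240/np.tan(np.radians(s['fovy'])/2)
    return np.array([s['cx']+f*x*r,s['cy']+f*y*r])
E
python3 - <<'E'
from h import *
for n in('scene','top'):
    s=snap(n,n+'0.png'); print(n,s['fovy'],s['cx'],s['cy'],s['k1'],np.array(s['world_from_camera']).round(2).tolist())
print(env.get_state(),env.hold_point_z)
E
```

```text
pics
scene 43.14919367209044 322.121032717453 237.0675408827148 -0.16876599071509985 [[0.84, -0.32, 0.45, 1060.59], [0.55, 0.49, -0.68, -856.25], [-0.0, 0.81, 0.58, 804.67], [0.0, 0.0, 0.0, 1.0]]
top 53.8840225609891 313.3257437796656 236.56683524623654 0.017601275886691144 [[-0.01, 1.0, -0.03, 466.71], [-1.0, -0.01, -0.01, -2.92], [-0.01, 0.03, 1.0, 1153.61], [0.0, 0.0, 0.0, 1.0]]
{'t': 0.1, 'joints': array([-1.41120098e+00,  3.26865665e-01, -1.93476498e-01,  1.05199052e+00,
       -1.17009643e-05,  1.43658927e+00]), 'dq': array([-0.00066002, -0.00163561,  0.00391283,  0.00012031,  0.00075001,
       -0.00022792]), 'tau': array([ 1.26438513e-04, -4.44240189e+01,  2.63037944e+01,  7.88196106e-03,
       -6.96516099e-05,  6.78072723e-06]), 'tool_pos': array([ 159.19813501, -525.92011457,  230.58516612]), 'orientation': array([-3.14006855e+00, -1.93975503e-04,  2.93802261e-01]), 'ft_force': array([ 0.60575325, -0.59444897,  0.11063801]), 'torque': array([ 0.0500183 , -0.03943776, -0.02076629]), 'gripper_force': 0.0, 'gripper_width': 85.41573562021432} 18.700000000000003
```

View pics/top0.png

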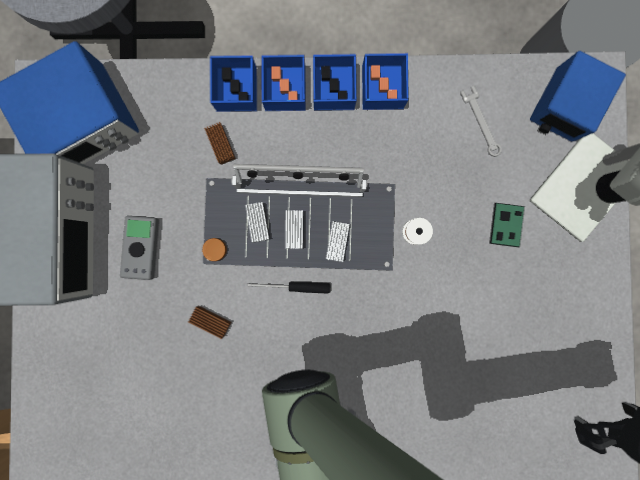

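View pics/scene0.png

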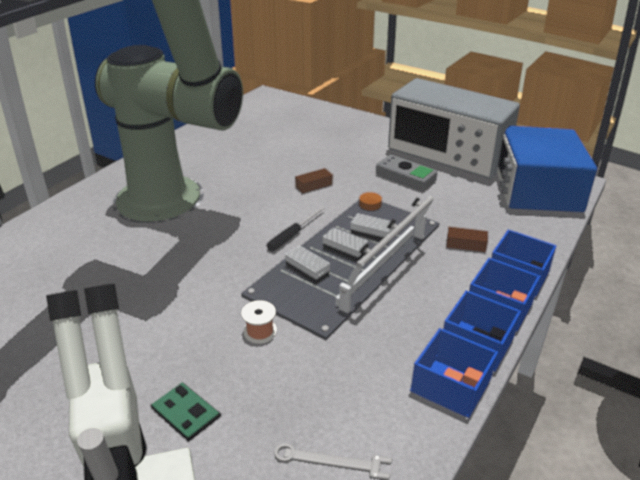

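The top view shows the plate spanning about (205,178)-(395,270), modules at (258,222), (294,229) and (338,241), and the tin at (214,250). The bar is swung back near row 170. Next I'll measure these.

```bash
cat > meas.py <<'E'
from h import *
def plate(s):
    g=cv2.cvtColor(s['frame'],cv2.COLOR_BGR2GRAY)
    m=np.zeros_like(g); m[165:285,190:410]=(g[165:285,190:410]<110)*255
    return g,m
def modules(s,ztop=42):
    g=cv2.cvtColor(s['frame'],cv2.COLOR_BGR2GRAY)
    m=np.zeros_like(g); m[194:275,230:372]=(g[194:275,230:372]>125)*255
    m=cv2.morphologyEx(m,cv2.MORPH_CLOSE,np.ones((3,3)))
    m=cv2.morphologyEx(m,cv2.MORPH_OPEN,np.ones((5,5)))
    out=[]
    for c in cv2.findContours(m,cv2.RETR_EXTERNAL,cv2.CHAIN_APPROX_NONE)[0]:
        if cv2.contourArea(c)<250: continue
        w=np.array([at(s,*p[0],ztop)[:2] for p in c],np.float32)
        (cx,cy),(a,b),th=cv2.minAreaRect(w)
        if a<b: th-=90
        th=(th+90)%180-90
        out.append((round(cx,1),round(cy,1),round(th,1),round(a),round(b)))
    return sorted(out,key=lambda o:-o[1]),m
E
python3 - <<'E'
from meas import *
s=snap('top'); g,m=plate(s)
c=max(cv2.findContours(m,cv2.RETR_EXTERNAL,cv2.CHAIN_APPROX_NONE)[0],key=cv2.contourArea)
w=np.array([at(s,*p[0],10)[:2] for p in cv2.convexHull(c)],np.float32)
print(cv2.minAreaRect(w), cv2.boxPoints(cv2.minAreaRect(w)))
o,m=modules(s); print(o)
# white lines at several rows
for v in (200,208,250,256):
    r=g[v,235:365].astype(int); bg=np.median(r)
    pk=[235+i for i in range(1,len(r)-1) if r[i]>bg+20 and r[i]>=r[i-1] and r[i]>r[i+1]]
    print(v,[at(s,u,v,10)[:2].tolist() for u in pk])
crop=cv2.resize(s['frame'][155:285,190:410],None,fx=3.6,fy=3.6,interpolation=cv2.INTER_CUBIC); cv2.imwrite('pics/crop1.png',crop)
E
```

```text
((546.5842895507812, 46.002288818359375), (460.0188293457031, 234.36581420898438), 87.57622528076172) [[ 419.77908 -178.84567]
 [ 653.9352  -188.75705]
 [ 673.3895   270.85025]
 [ 439.2334   280.76163]]
[(537.3, 148.2, 9.2, 91, 49), (519.9, 57.8, -0.4, 40, 90), (423.9, 42.3, 89.4, 332, 21), (490.8, -48.0, -5.7, 53, 91)]
200 [[592.9, 169.8], [592.5, 118.7], [592.0, 70.0], [591.6, 19.0], [591.1, -29.6], [590.6, -80.5]]
208 [[573.5, 174.7], [573.4, 167.4], [573.3, 160.1], [573.3, 150.4], [573.2, 140.7], [573.1, 135.8], [573.0, 118.8], [572.6, 72.6], [572.1, 19.1], [571.6, -29.4], [571.2, -80.3]]
250 [[471.4, 175.1], [471.0, 124.1], [470.6, 75.6], [470.2, 24.7], [469.8, -23.7], [469.8, -28.5], [469.7, -35.8], [469.7, -40.6], [469.6, -52.7], [469.5, -59.9], [469.4, -76.9]]
256 [[456.9, 177.6], [456.5, 124.2], [456.1, 75.7], [455.7, 24.8], [455.3, -21.1], [455.3, -26.0], [455.2, -30.8], [455.2, -38.0], [455.1, -47.7], [455.0, -57.4], [454.9, -76.7]]
```

View pics/crop1.png

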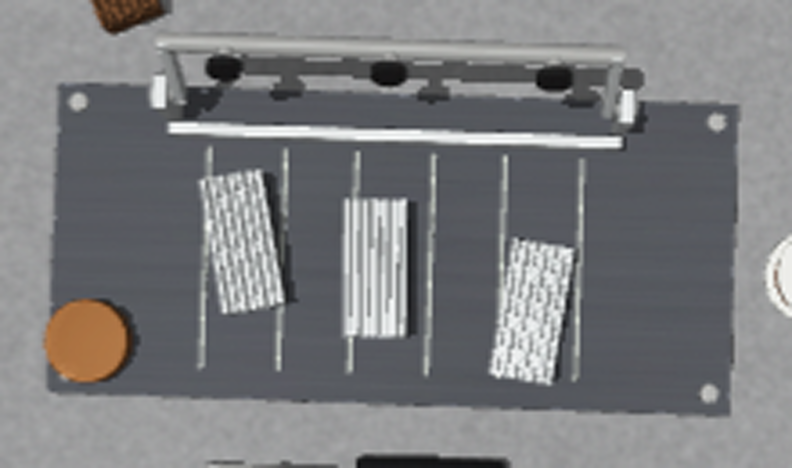

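The crop shows clean module corners, the fence strip at crop rows about 128-142, and the bar behind the fence. I'll turn the corners into poses.

```bash
cat >> h.py <<'E'
YAW=np.radians(-2.4)
def rows(x,y,z,yaw,s=None):
    "shift (tool axes, units of 40mm) and turn (units of 5deg) from measured pose"
    st=env.get_state(); p=st['tool_pos']; psi=st['orientation'][2]
    d=np.array([x,y,z])-p
    c,sn=np.cos(psi),np.sin(psi)
    dyaw=(np.degrees(yaw-psi)+180)%360-180
    print('shift units x,y,z',np.round([(d[0]*c+d[1]*sn)/40,(d[0]*sn-d[1]*c)/40,-d[2]/40],2),'turn wz units',round(-dyaw/5,2),'pos',p.round(1),'yaw',round(np.degrees(psi),1),'rp',st['orientation'][:2].round(3),'w',round(st['gripper_width'],1),'F',st['ft_force'].round(1),'t',st['t'])
E
python3 - <<'E'
from h import *
s=snap('top')
cr=lambda x,y,z: at(s,190+(x+.5)/3.6-.5,155+(y+.5)/3.6-.5,z)[:2]
ex=np.array([np.cos(YAW),np.sin(YAW)]); ey=np.array([-ex[1],ex[0]])
for n,(x,y,z) in dict(pnl=(48,390,10),pnr=(730,415,10),pfl=(58,85,10),pfr=(739,104,10),fenL=(168,131,32),fenR=(621,147,32)).items():
    p=cr(x,y,z); print(n,p,'fx,fy',(p@ex).round(1),(p@ey).round(1))
for L in [(592.5,118.7),(592.9,169.8),(592,70),(591.6,19),(591.1,-29.6),(590.6,-80.5),(456.5,124.2),(456.1,75.7),(455.7,24.8),(454.9,-76.7)]: print('line ey',(np.array(L)@ey).round(1),end=' ')
print()
for q in [[(200,179),(263,170),(284,303),(222,314)],[(345,198),(408,199),(406,338),(344,337)],[(512,238),(574,247),(552,384),(490,376)]]:
    w=np.array([cr(*p,42) for p in q]); c=w.mean(0); d=w[0]+w[1]-w[2]-w[3]
    print('mod',c.round(1),'yaw',np.degrees(np.arctan2(d[1],d[0])).round(1),'len',np.linalg.norm(d)/2,'wid',np.linalg.norm(w[0]-w[1]),'ex,ey',(c@ex).round(1),(c@ey).round(1))
rows(159.3,-526.4,231.3,np.pi)
E
```

```text
pnl [440.8 279.6] fx,fy 428.7 297.8
pnr [ 420.6 -178.5] fx,fy 427.7 -160.7
pfl [647.  272.6] fx,fy 635.0 299.5
pfr [ 629.6 -187.3] fx,fy 636.9 -160.8
fenL [612.2 194.3] fx,fy 603.5 219.8
fenR [ 598.8 -105.6] fx,fy 602.7 -80.4
line ey 143.4 line ey 194.5 line ey 94.7 line ey 43.8 line ey -4.8 line ey -55.7 line ey 143.2 line ey 94.7 line ey 43.9 line ey -57.6 
mod [537.8 144. ] yaw 8.9 len 89.21594588412998 wid 41.77702718001846 ex,ey 531.3 166.4
mod [519.7  56.6] yaw -1.0 len 91.16493295121752 wid 41.3121047636162 ex,ey 516.9 78.3
mod [490.5 -45.4] yaw -9.6 len 91.03639382137234 wid 40.971819583709 ex,ey 492.0 -24.8
shift units x,y,z [-0.    0.01 -0.01] turn wz units -32.63 pos [ 159.2 -526.1  230.8] yaw 16.8 rp [-3.141 -0.   ] w 85.6 F [0.6 0.7 0.1] t 0.2
```

Emit:
drive_tool([
  [0,0,0,0,0,-1],
  [0,0,0,0,0,-1],
  [0,0,0,0,0,-1],
  [0,0,0,0,0,-1],
  [0,0,0,0,0,-1],
  [0,0,0,0,0,-1],
  [0,0,0,0,0,-1],
  [0,0,0,0,0,-1],
  [0,0,0,0,0,-1],
  [0,0,0,0,0,-1],
], grip=-0.4, squeeze=25)

```text
t: 1.03
tool_pos: [159.2, -526.2, 231.0]
orientation: [-3.141, -0.0, 1.171]
ft_force: [-0.2, 0.1, 0.5]
gripper_width: 59.8
gripper_force: 0.0
```

Emit:
drive_tool([
  [0,0,0,0,0,-1],
  [0,0,0,0,0,-1],
  [0,0,0,0,0,-1],
  [0,0,0,0,0,-1],
  [0,0,0,0,0,-1],
  [0,0,0,0,0,-1],
  [0,0,0,0,0,-1],
  [0,0,0,0,0,-1],
  [0,0,0,0,0,-1],
  [0,0,0,0,0,-1],
])

```text
t: 1.87
tool_pos: [159.3, -526.3, 231.0]
orientation: [3.141, -0.0, 2.043]
ft_force: [0.9, -0.2, -0.1]
gripper_width: 60.1
gripper_force: 0.0
```

Emit:
drive_tool([
  [0,0,0,0,0,-1],
  [0,0,0,0,0,-1],
  [0,0,0,0,0,-1],
  [0,0,0,0,0,-1],
  [0,0,0,0,0,-1],
  [0,0,0,0,0,-1],
  [0,0,0,0,0,-1],
  [0,0,0,0,0,-1],
  [0,0,0,0,0,-1],
  [0,0,0,0,0,-0.7],
])

```text
t: 2.7
tool_pos: [159.3, -526.3, 231.1]
orientation: [3.141, -0.0, 2.889]
ft_force: [-0.1, 1.2, 0.4]
gripper_width: 59.6
gripper_force: 0.0
```

```bash
python3 -c "
from h import *
rows(490.5,-45.4,110,np.radians(170.4))"
```

```text
shift units x,y,z [-5.02 13.71  3.03] turn wz units -0.97 pos [ 159.3 -526.3  231.1] yaw 165.6 rp [ 3.141 -0.   ] w 59.6 F [-0.1  1.2  0.4] t 2.7
```

Emit:
drive_tool([
  [-0.1,0.3,0.05,0,0,0],
  [-0.25,0.7,0.1,0,0,0],
  [-0.3,0.8,0.1,0,0,0],
  [-0.3,0.8,0.1,0,0,0],
  [-0.3,0.8,0.1,0,0,0],
  [-0.3,0.8,0.1,0,0,0],
  [-0.3,0.8,0.1,0,0,0],
  [-0.3,0.8,0.1,0,0,0],
  [-0.3,0.8,0.1,0,0,0],
  [-0.3,0.8,0.1,0,0,0],
])

```text
t: 3.53
tool_pos: [341.1, -265.5, 193.0]
orientation: [3.141, 0.0, 2.884]
ft_force: [1.0, -0.4, -0.5]
gripper_width: 59.8
gripper_force: 0.0
```

Emit:
drive_tool([
  [-0.3,0.8,0.2,0,0,0],
  [-0.3,0.8,0.2,0,0,0],
  [-0.3,0.8,0.2,0,0,0],
  [-0.3,0.8,0.3,0,0,0],
  [-0.3,0.8,0.3,0,0,0],
  [-0.3,0.8,0.3,0,0,0],
  [-0.2,0.7,0.3,0,0,0],
  [-0.1,0.5,0.2,0,0,0],
  [-0.07,0.3,0.1,0,0,-0.97],
  [0,0,0,0,0,0],
])

```text
t: 4.37
tool_pos: [487.9, -43.1, 108.1]
orientation: [3.14, -0.002, 2.975]
ft_force: [-0.0, -0.5, 0.4]
gripper_width: 60.0
gripper_force: 0.0
```

```bash
python3 -c "
from h import *
rows(490.5,-45.4,12,np.radians(170.4))"
```

```text
shift units x,y,z [-0.07 -0.05  2.4 ] turn wz units 0.01 pos [487.9 -43.1 108.1] yaw 170.4 rp [ 3.14e+00 -2.00e-03] w 60.0 F [-0.  -0.5  0.4] t 4.3667
```

Emit:
drive_tool([
  [-0.07,-0.05,0.4,0,0,0],
  [0,0,0.6,0,0,0],
  [0,0,0.6,0,0,0],
  [0,0,0.4,0,0,0],
  [0,0,0.25,0,0,0],
  [0,0,0.15,0,0,0],
  [0,0,0,0,0,0],
])

```text
t: 4.95
tool_pos: [490.0, -48.7, 12.7]
orientation: [3.142, -0.002, 2.969]
ft_force: [-0.9, -0.0, 0.2]
gripper_width: 59.9
gripper_force: 0.0
```

Emit:
drive_tool([
  [0,0,0,0,0,0],
  [0,0,0,0,0,0],
  [0,0,0,0,0,0],
  [0,0,0,0,0,0],
  [0,0,0,0,0,0],
], grip=0.3)

```text
t: 5.37
tool_pos: [491.7, -48.8, 14.3]
orientation: [-3.141, 0.002, 2.97]
ft_force: [-1.5, 0.2, 5.8]
gripper_width: 39.3
gripper_force: 27.1
```

```bash
cat > ln.py <<'E'
from h import *
ex=np.array([np.cos(YAW),np.sin(YAW)]); ey=np.array([-ex[1],ex[0]])
def lane(dx,i,z=12,dy=0): 
    p=ex*(603+dx)+ey*(69.3+100*(1-i)+dy); rows(*p,z,np.pi+YAW)
E
python3 -c "
from ln import *
lane(-45,2)"
```

```text
shift units x,y,z [-1.61  0.15  0.06] turn wz units -1.49 pos [491.7 -48.8  14.3] yaw 170.2 rp [-3.141e+00  2.000e-03] w 39.3 F [-1.5  0.2  5.8] t 5.3667
```

Emit:
drive_tool([
  [-0.1,0,0,0,0,-0.3],
  [-0.2,0,0,0,0,-0.4],
  [-0.2,0.05,0,0,0,-0.4],
  [-0.2,0.05,0,0,0,-0.39],
  [-0.2,0,0,0,0,0],
  [-0.1,0,0,0,0,0],
  [0,0,0,0,0,0],
])

```text
t: 5.95
tool_pos: [531.6, -48.5, 14.3]
orientation: [-3.141, 0.001, 3.1]
ft_force: [-2.1, 0.7, 7.2]
gripper_width: 39.8
gripper_force: 27.2
```

```bash
python3 -c "
from ln import *
lane(-45,2)"
```

```text
shift units x,y,z [-0.62 -0.11  0.06] turn wz units 0.01 pos [531.6 -48.5  14.3] yaw 177.6 rp [-3.141e+00  1.000e-03] w 39.8 F [-2.1  0.7  7.2] t 5.95
```

Emit:
drive_tool([
  [-0.15,-0.05,0,0,0,0],
  [-0.15,-0.06,0,0,0,0],
  [-0.12,0,0,0,0,0],
  [-0.08,0,0,0,0,0],
  [-0.05,0,0,0,0,0],
  [0,0,0,0,0,0],
])

```text
t: 6.45
tool_pos: [552.2, -53.8, 14.2]
orientation: [-3.141, -0.001, 3.1]
ft_force: [-5.0, 0.1, 9.3]
gripper_width: 39.9
gripper_force: 27.6
```

Emit:
drive_tool([
  [-0.03,0,0,0,0,0],
  [-0.03,0,0,0,0,0],
  [0,0,0,0,0,0],
])

```text
t: 6.7
tool_pos: [554.2, -53.9, 14.3]
orientation: [-3.141, -0.002, 3.1]
ft_force: [-5.3, -0.0, 9.4]
gripper_width: 39.7
gripper_force: 27.6
```

```bash
python3 -c "
from ln import *
lane(-45,2)"
```

```text
shift units x,y,z [-0.05 -0.    0.06] turn wz units 0.01 pos [554.2 -53.9  14.3] yaw 177.6 rp [-3.141e+00 -2.000e-03] w 39.7 F [-5.3 -0.   9.4] t 6.7
```

Emit:
drive_tool([
  [-0.04,0,0,0,0,0],
  [-0.04,0,0,0,0,0],
  [0,0,0,0,0,0],
])

```text
t: 6.95
tool_pos: [556.4, -53.9, 14.3]
orientation: [-3.141, -0.003, 3.1]
ft_force: [-7.5, 0.2, 14.7]
gripper_width: 39.4
gripper_force: 28.0
```

Emit:
drive_tool([
  [-0.04,0,0,0,0,0],
  [-0.04,0,0,0,0,0],
  [0,0,0,0,0,0],
])

```text
t: 7.2
tool_pos: [556.4, -53.9, 14.1]
orientation: [-3.14, -0.009, 3.1]
ft_force: [-16.2, -0.1, 21.3]
gripper_width: 39.5
gripper_force: 29.1
```

Emit:
drive_tool([
  [0.03,0,0,0,0,0],
  [0,0,0,0,0,0],
])

```text
t: 7.37
tool_pos: [556.4, -53.9, 14.2]
orientation: [-3.141, -0.006, 3.1]
ft_force: [-11.3, 0.1, 17.6]
gripper_width: 39.5
gripper_force: 28.5
```

Emit:
drive_tool([
  [0,0,0,0,0,0],
  [0,0,0,0,0,0],
  [0,0,0,0,0,0],
  [0,0,0,0,0,0],
  [0,0,-0.3,0,0,0],
  [0,0,-0.6,0,0,0],
  [0,0,-0.8,0,0,0],
  [0,0,-0.6,0,0,0],
  [0,0,0,0,0,0],
], grip=-0.4)

```text
t: 8.12
tool_pos: [564.1, -54.8, 110.2]
orientation: [-3.14, 0.008, 3.1]
ft_force: [0.6, -0.3, 0.3]
gripper_width: 59.5
gripper_force: 0.0
```

```bash
python3 -c "
from ln import *
rows(519.7,56.6,80,np.radians(179))"
```

```text
shift units x,y,z [1.22 2.74 0.76] turn wz units -0.27 pos [564.1 -54.8 110.2] yaw 177.6 rp [-3.14   0.008] w 59.5 F [ 0.6 -0.3  0.3] t 8.1167
```

Emit:
drive_tool([
  [0.2,0.4,0,0,0,-0.27],
  [0.3,0.6,0,0,0,0],
  [0.3,0.7,0,0,0,0],
  [0.3,0.6,0.2,0,0,0],
  [0.12,0.35,0.3,0,0,0],
  [0,0.1,0.25,0,0,0],
  [0,0,0,0,0,0],
])

```text
t: 8.7
tool_pos: [512.4, 57.8, 73.1]
orientation: [-3.141, -0.003, 3.126]
ft_force: [-0.6, -0.3, 0.0]
gripper_width: 59.9
gripper_force: 0.0
```

```bash
python3 -c "
from ln import *
rows(519.7,56.6,14,np.radians(179))"
```

```text
shift units x,y,z [-0.18 -0.03  1.48] turn wz units 0.02 pos [512.4  57.8  73.1] yaw 179.1 rp [-3.141e+00 -3.000e-03] w 59.9 F [-0.6 -0.3  0. ] t 8.7
```

Emit:
drive_tool([
  [-0.15,-0.03,0.3,0,0,0],
  [0,0,0.4,0,0,0],
  [0,0,0.35,0,0,0],
  [0,0,0.25,0,0,0],
  [0,0,0.1,0,0,0],
  [0,0,0,0,0,0],
  [0,0,0,0,0,0],
])

```text
t: 9.28
tool_pos: [520.3, 55.2, 19.4]
orientation: [-3.141, 0.0, 3.123]
ft_force: [-0.1, -0.1, -0.2]
gripper_width: 59.9
gripper_force: 0.0
```

Emit:
drive_tool([
  [0,0,0,0,0,0],
  [0,0,0,0,0,0],
  [0,0,0,0,0,0],
  [0,0,0,0,0,0],
  [0,0,0,0,0,0],
], grip=0.3)

```text
t: 9.7
tool_pos: [520.8, 55.7, 20.2]
orientation: [-3.142, 0.002, 3.124]
ft_force: [0.1, 0.4, 6.5]
gripper_width: 39.5
gripper_force: 27.1
```

```bash
python3 -c "
from ln import *
lane(-45,1)"
```

```text
shift units x,y,z [-0.99 -0.23  0.2 ] turn wz units 0.28 pos [520.8  55.7  20.2] yaw 179.0 rp [-3.142e+00  2.000e-03] w 39.5 F [0.1 0.4 6.5] t 9.7
```

Emit:
drive_tool([
  [-0.08,0,0,0,0,0.14],
  [-0.15,-0.05,0,0,0,0.14],
  [-0.2,-0.08,0,0,0,0],
  [-0.2,-0.06,0,0,0,0],
  [-0.15,0,0,0,0,0],
  [-0.08,0,0,0,0,0],
  [0,0,0,0,0,0],
  [0,0,0,0,0,0],
])

```text
t: 10.37
tool_pos: [553.8, 46.8, 20.2]
orientation: [-3.142, -0.0, 3.1]
ft_force: [-2.7, 0.5, 8.8]
gripper_width: 39.2
gripper_force: 27.5
```

```bash
python3 -c "
from ln import *
lane(-45,1)"
```

```text
shift units x,y,z [-0.17 -0.02  0.2 ] turn wz units -0.0 pos [553.8  46.8  20.2] yaw 177.6 rp [-3.142 -0.   ] w 39.2 F [-2.7  0.5  8.8] t 10.3667
```

Emit:
drive_tool([
  [-0.06,-0.02,0,0,0,0],
  [-0.04,0,0,0,0,0],
  [-0.04,0,0,0,0,0],
  [0,0,0,0,0,0],
])

```text
t: 10.7
tool_pos: [558.3, 46.0, 20.2]
orientation: [3.141, -0.002, 3.1]
ft_force: [-5.6, 0.7, 11.1]
gripper_width: 39.4
gripper_force: 27.8
```

Emit:
drive_tool([
  [-0.04,0,0,0,0,0],
  [-0.04,0,0,0,0,0],
  [0,0,0,0,0,0],
])

```text
t: 10.95
tool_pos: [560.0, 45.9, 20.1]
orientation: [3.142, -0.005, 3.1]
ft_force: [-9.8, 1.3, 16.3]
gripper_width: 39.5
gripper_force: 28.4
```

Emit:
drive_tool([
  [-0.04,0,0,0,0,0],
  [-0.03,0,0,0,0,0],
  [0,0,0,0,0,0],
])

```text
t: 11.2
tool_pos: [560.0, 46.0, 20.0]
orientation: [-3.141, -0.009, 3.1]
ft_force: [-15.4, 1.0, 22.5]
gripper_width: 39.7
gripper_force: 29.2
```

Emit:
drive_tool([
  [0.04,0,0,0,0,0],
  [0,0,0,0,0,0],
])

```text
t: 11.37
tool_pos: [560.1, 45.9, 20.0]
orientation: [-3.141, -0.006, 3.1]
ft_force: [-11.3, 0.5, 17.2]
gripper_width: 39.7
gripper_force: 28.5
```

Emit:
drive_tool([
  [0,0,0,0,0,0],
  [0,0,0,0,0,0],
  [0,0,0,0,0,0],
  [0,0,0,0,0,0],
  [0,0,-0.3,0,0,0],
  [0,0,-0.6,0,0,0],
  [0,0,-0.5,0,0,0],
  [0,0,-0.3,0,0,0],
  [0,0,0,0,0,0],
], grip=-0.4)

```text
t: 12.12
tool_pos: [566.3, 45.4, 89.9]
orientation: [-3.142, 0.005, 3.099]
ft_force: [1.0, 0.1, 0.0]
gripper_width: 59.7
gripper_force: 0.0
```

```bash
python3 -c "
from ln import *
rows(537.8,144,80,np.radians(188.9))"
```

```text
shift units x,y,z [0.81 2.43 0.25] turn wz units -2.26 pos [566.3  45.4  89.9] yaw 177.6 rp [-3.142  0.005] w 59.7 F [1.  0.1 0. ] t 12.1167
```

Emit:
drive_tool([
  [0.1,0.3,0,0,0,0],
  [0.2,0.6,0,0,0,0],
  [0.2,0.6,0,0,0,0],
  [0.15,0.5,0,0,0,0],
  [0.05,0.33,0.1,0,0,-0.8],
  [0,0,0.1,0,0,-0.8],
  [0,0,0,0,0,-0.66],
  [0,0,0,0,0,0],
])

```text
t: 12.78
tool_pos: [538.0, 140.9, 77.4]
orientation: [3.141, -0.003, -2.984]
ft_force: [0.5, -0.3, 0.9]
gripper_width: 59.9
gripper_force: 0.0
```

```bash
python3 -c "
from ln import *
rows(537.8,144,18,np.radians(188.9))"
```

```text
shift units x,y,z [-0.01  0.08  1.48] turn wz units 0.02 pos [538.  140.9  77.4] yaw -171.0 rp [ 3.141e+00 -3.000e-03] w 59.9 F [ 0.5 -0.3  0.9] t 12.7833
```

Emit:
drive_tool([
  [0,0.08,0.3,0,0,0],
  [0,0,0.4,0,0,0],
  [0,0,0.35,0,0,0],
  [0,0,0.25,0,0,0],
  [0,0,0.15,0,0,0],
  [0,0,0,0,0,0],
  [0,0,0,0,0,0],
])

```text
t: 13.37
tool_pos: [539.1, 143.0, 21.0]
orientation: [3.142, -0.001, -2.987]
ft_force: [0.0, 0.0, 0.3]
gripper_width: 59.9
gripper_force: 0.0
```

Emit:
drive_tool([
  [0,0,0,0,0,0],
  [0,0,0,0,0,0],
  [0,0,0,0,0,0],
  [0,0,0,0,0,0],
  [0,0,0,0,0,0],
], grip=0.3)

```text
t: 13.78
tool_pos: [540.2, 143.2, 22.1]
orientation: [3.142, 0.002, -2.987]
ft_force: [-0.4, 0.0, 4.9]
gripper_width: 39.5
gripper_force: 26.9
```

Emit:
drive_tool([
  [0,0,0,0,0,0.4],
  [0,0,0,0,0,0.6],
  [0,0,0,0,0,0.6],
  [0,0,0,0,0,0.4],
  [0,0,0,0,0,0.26],
  [0,0,0,0,0,0],
])

```text
t: 14.28
tool_pos: [540.3, 143.1, 22.1]
orientation: [3.141, 0.002, 3.099]
ft_force: [0.3, 0.2, 4.5]
gripper_width: 39.6
gripper_force: 27.0
```

```bash
python3 -c "
from ln import *
lane(-45,0)"
```

```text
shift units x,y,z [-0.6   0.09  0.25] turn wz units -0.01 pos [540.3 143.1  22.1] yaw 177.5 rp [3.141e+00 2.000e-03] w 39.6 F [0.3 0.2 4.5] t 14.2833
```

Emit:
drive_tool([
  [-0.1,0.04,0,0,0,0],
  [-0.15,0.05,0,0,0,0],
  [-0.12,0,0,0,0,0],
  [-0.08,0,0,0,0,0],
  [-0.05,0,0,0,0,0],
  [0,0,0,0,0,0],
])

```text
t: 14.78
tool_pos: [558.8, 145.9, 22.1]
orientation: [3.141, -0.001, 3.1]
ft_force: [-4.5, -0.0, 9.3]
gripper_width: 39.6
gripper_force: 27.6
```

Emit:
drive_tool([
  [-0.05,0,0,0,0,0],
  [-0.05,0,0,0,0,0],
  [0,0,0,0,0,0],
])

```text
t: 15.03
tool_pos: [562.6, 145.8, 22.1]
orientation: [3.141, -0.001, 3.1]
ft_force: [-4.2, 0.4, 9.5]
gripper_width: 39.6
gripper_force: 27.6
```

Emit:
drive_tool([
  [-0.04,0,0,0,0,0],
  [-0.04,0,0,0,0,0],
  [0,0,0,0,0,0],
])

```text
t: 15.28
tool_pos: [565.2, 145.7, 22.1]
orientation: [3.141, -0.003, 3.1]
ft_force: [-7.4, 1.1, 12.3]
gripper_width: 39.7
gripper_force: 27.9
```

```bash
python3 -c "
from ln import *
lane(-45,0)"
```

```text
shift units x,y,z [0.01 0.   0.25] turn wz units 0.0 pos [565.2 145.7  22.1] yaw 177.6 rp [ 3.141e+00 -3.000e-03] w 39.7 F [-7.4  1.1 12.3] t 15.2833
```

Emit:
drive_tool([
  [-0.04,0,0,0,0,0],
  [-0.03,0,0,0,0,0],
  [0,0,0,0,0,0],
])

```text
t: 15.53
tool_pos: [565.2, 145.7, 22.0]
orientation: [3.141, -0.007, 3.1]
ft_force: [-12.7, 0.7, 18.8]
gripper_width: 39.4
gripper_force: 28.7
```

Emit:
drive_tool([
  [-0.03,0,0,0,0,0],
  [0,0,0,0,0,0],
])

```text
t: 15.7
tool_pos: [565.3, 145.7, 22.0]
orientation: [3.141, -0.009, 3.1]
ft_force: [-16.3, 0.1, 19.9]
gripper_width: 39.4
gripper_force: 29.0
```

Contact. I'll release, back away towards the robot and look.

Emit:
drive_tool([
  [0.05,0,0,0,0,0],
  [0,0,0,0,0,0],
])

```text
t: 15.87
tool_pos: [565.3, 145.7, 22.0]
orientation: [3.142, -0.005, 3.1]
ft_force: [-9.6, 1.2, 14.3]
gripper_width: 39.6
gripper_force: 28.3
```

Emit:
drive_tool([
  [0,0,0,0,0,0],
  [0,0,0,0,0,0],
  [0,0,0,0,0,0],
  [0,0,0,0,0,0],
  [0,0,-0.3,0,0,0],
  [0,0,-0.6,0,0,0],
  [0.2,0,-0.8,0,0,0],
  [0.5,0,-0.8,0,0,0],
  [0.8,0,-0.8,0,0,0],
  [0.8,0,-0.6,0,0,0],
], grip=-0.4)

```text
t: 16.7
tool_pos: [480.1, 149.2, 177.6]
orientation: [3.141, 0.003, 3.099]
ft_force: [0.7, 0.2, 0.6]
gripper_width: 59.6
gripper_force: 0.0
```

Emit:
drive_tool([
  [0.8,0,-0.2,0,0,1],
  [0.8,0,0,0,0,1],
  [0.8,0,0,0,0,1],
  [0.6,0,0,0,0,1],
  [0.4,0,0,0,0,1],
  [0,0,0,0,0,1],
  [0,0,0,0,0,1],
  [0,0,0,0,0,1],
  [0,0,0,0,0,1],
  [0,0,0,0,0,1],
])

```text
t: 17.53
tool_pos: [346.9, 174.9, 183.6]
orientation: [3.141, 0.0, 2.223]
ft_force: [-0.0, 0.0, -0.6]
gripper_width: 59.6
gripper_force: 0.0
```

Run:
```python
from ln import *
s=snap('top'); cv2.imwrite('pics/crop2.png',cv2.resize(s['frame'][155:285,190:410],None,fx=3.6,fy=3.6,interpolation=cv2.INTER_CUBIC))
s=snap('scene'); cv2.imwrite('pics/crop3.png',cv2.resize(s['frame'][180:340,230:450],None,fx=3.6,fy=3.6,interpolation=cv2.INTER_CUBIC))
```

```text
(no output)
```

View pics/crop2.png

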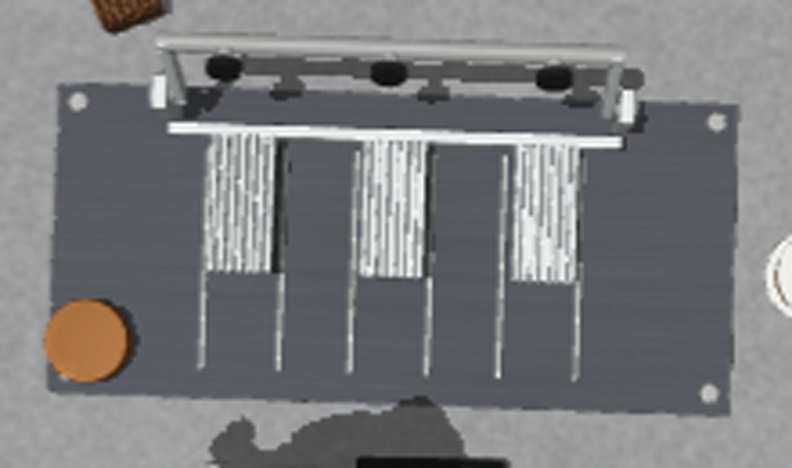

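View pics/crop3.png

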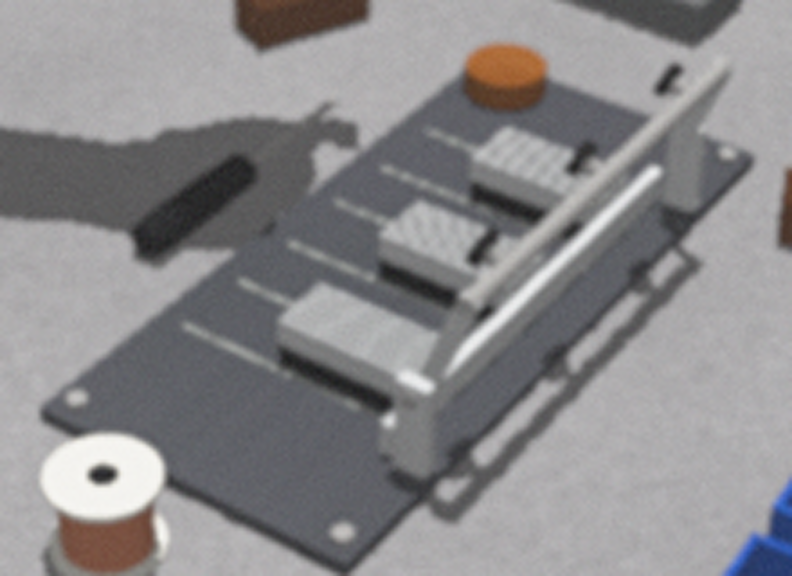

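The top view shows all three modules in their lanes and flush to the fence. The scene view shows the bar tilted behind the fence. I'll check centring and work out the bar angle.

Run:
```python
from ln import *
from scipy.optimize import brentq
s=snap('top'); U=lambda x,y:(190+(x+.5)/3.6-.5,155+(y+.5)/3.6-.5)
for i,q in enumerate([[(206,272),(272,271)],[(359,275),(424,277)],[(513,279),(576,282)]]):
    w=np.array([at(s,*U(*p),42)[:2] for p in q]); c=w.mean(0); print(i,'near end ex,ey rel',(c@ex-603).round(1),(c@ey-69.3-100*(1-i)).round(1))
# fin side edges tilt (left edge top/bottom)
for n,a,b in [('m0R',(274,136),(272,270)),('m1L',(363,141),(359,275)),('m2L',(516,146),(513,279)),('m2R',(580,146),(576,281))]:
    A,B=[at(s,*U(*p),42)[:2] for p in(a,b)]; d=A-B; print(n,np.degrees(np.arctan2(d[1],d[0])).round(1))
for p in [(275,46),(391,50),(500,54)]:
    o,d=ray(s,*U(*p))
    def g(t):
        P=o+d*t; return np.hypot(P[:2]@ex-603-22,P[2]-62)-67
    ts=np.linspace(900,1200,601); v=[g(t) for t in ts]
    for k in range(600):
        if v[k]*v[k+1]<0:
            P=o+d*brentq(g,ts[k],ts[k+1]); x=P[:2]@ex-603; print(p,'dx',x.round(1),'dy',(P[:2]@ey-69.3).round(1),'z',P[2].round(1),'ang',np.arctan2(P[2]-62,22-x).round(3))
```

```text
0 near end ex,ey rel -91.4 -1.5
1 near end ex,ey rel -91.0 -1.5
2 near end ex,ey rel -90.6 -1.7
m0R -1.1
m1L -2.1
m2L -1.8
m2R -2.3
(275, 46) dx 43.1 dy 70.4 z 125.6 ang 1.891
(275, 46) dx 63.4 dy 84.3 z 9.3 ang -2.237
(391, 50) dx 42.9 dy -0.3 z 125.7 ang 1.888
(391, 50) dx 63.2 dy 5.7 z 9.2 ang -2.234
(500, 54) dx 42.5 dy -66.5 z 125.8 ang 1.882
(500, 54) dx 62.9 dy -68.1 z 8.9 ang -2.227
```

```bash
cat > prof.py <<'E'
from ln import *
def prof(s,z,x0,x1,c):
    g=cv2.cvtColor(s['frame'],cv2.COLOR_BGR2GRAY).astype(np.float32)
    ys=np.arange(-40,40.1,.5); out=[]
    for x in np.linspace(x0,x1,15):
        P=[px(s,[*(ex*(603+x)+ey*(69.3+c+y)),z]) for y in ys]
        P=np.array(P,np.float32); out.append(cv2.remap(g,P[None,:,0],P[None,:,1],cv2.INTER_LINEAR)[0])
    return ys,np.mean(out,0)
def run():
  for n in('top','scene'):
    s=snap(n)
    for i in range(3):
        c=100*(1-i)
        ys,l=prof(s,10,-155,-110,c)
        L=[np.average(ys[k],weights=np.clip(l[k]-np.median(l)-5,0.01,None)) for k in (abs(ys+26)<6,abs(ys-26)<6)]
        r=[]
        for a,b in((-85,-55),(-50,-20)):
            ys,m=prof(s,42,a,b,c); t=(np.percentile(m,90)+np.percentile(m,10))/2; k=np.where(m>t)[0]
            k=k[(abs(ys[k])<24)]; r+=[ys[k[0]],ys[k[-1]]]
        print(n,i,'lines',np.round(L,1),'mid',np.mean(L).round(2),'module near',r[:2],np.mean(r[:2]),'far',r[2:],np.mean(r[2:]))
E
python3 -c "
from prof import *
run()"
```

```text
top 0 lines [-25.4  26.5] mid 0.56 module near [np.float64(-21.0), np.float64(22.5)] 0.75 far [np.float64(-21.5), np.float64(22.5)] 0.5
top 1 lines [-25.5  26.6] mid 0.56 module near [np.float64(-20.5), np.float64(23.5)] 1.5 far [np.float64(-20.5), np.float64(19.5)] -0.5
top 2 lines [-25.6  26.6] mid 0.55 module near [np.float64(-20.5), np.float64(19.5)] -0.5 far [np.float64(-20.0), np.float64(20.0)] 0.0
scene 0 lines [-24.4  26.8] mid 1.2 module near [np.float64(-23.5), np.float64(21.0)] -1.25 far [np.float64(-23.5), np.float64(16.5)] -3.5
scene 1 lines [-24.4  26.8] mid 1.18 module near [np.float64(-23.5), np.float64(21.0)] -1.25 far [np.float64(-23.5), np.float64(19.5)] -2.0
scene 2 lines [-24.4  27.1] mid 1.36 module near [np.float64(-23.5), np.float64(21.5)] -1.0 far [np.float64(-23.5), np.float64(21.5)] -1.0
```

Modules sit within about 1 mm of centre and straight, so on to the bar, pinched at fixture y=+50.

Emit:
drive_tool([
  [0,0,0,0,0,1],
  [0,0,0,0,0,1],
  [0,0,0,0,0,1],
  [0,0,0,0,0,1],
  [0,0,0,0,0,1],
  [0,0,0,0,0,1],
  [0,0,0,0,0,1],
  [0,0,0,0,0,0.96],
  [0,0,0,0,0,0],
  [0,0,0,0,0,0],
])

```text
t: 18.62
tool_pos: [346.7, 174.8, 182.8]
orientation: [-3.142, -0.0, 1.535]
ft_force: [0.6, 0.1, 0.9]
gripper_width: 59.8
gripper_force: 0.0
```

```bash
cat >> ln.py <<'E'
def bar(a,y=50,off=-18.7):
    p=ex*(603+22-67*np.cos(a))+ey*(69.3+y); rows(*p,62+67*np.sin(a)+off,np.pi/2+YAW)
E
python3 -c "
from ln import *
bar(1.887,off=64)"
```

```text
shift units x,y,z [-1.79  7.66 -0.17] turn wz units 0.07 pos [346.7 174.8 182.8] yaw 87.9 rp [-3.142 -0.   ] w 59.8 F [0.6 0.1 0.9] t 18.6167
```

Emit:
drive_tool([
  [-0.1,0.4,-0.1,0,0,0.07],
  [-0.2,0.8,-0.07,0,0,0],
  [-0.2,0.9,0,0,0,0],
  [-0.2,0.9,0,0,0,0],
  [-0.2,0.9,0,0,0,0],
  [-0.2,0.9,0,0,0,0],
  [-0.2,0.9,0,0,0,0],
  [-0.2,0.9,0,0,0,0],
  [-0.2,0.7,0,0,0,0],
  [-0.1,0.4,0,0,0,0],
])

```text
t: 19.45
tool_pos: [654.2, 87.6, 188.8]
orientation: [3.141, 0.0, 1.527]
ft_force: [-1.1, -0.6, 0.3]
gripper_width: 60.1
gripper_force: 0.0
```

Emit:
drive_tool([
  [0,0,0,0,0,0],
  [0,0,0,0,0,0],
])

```text
t: 19.62
tool_pos: [651.1, 88.8, 188.6]
orientation: [-3.14, -0.0, 1.527]
ft_force: [-0.7, -0.6, 0.3]
gripper_width: 59.6
gripper_force: 0.0
```

```bash
python3 -c "
from ln import *
bar(1.887)"
```

```text
shift units x,y,z [ 0.08 -0.02  2.04] turn wz units -0.02 pos [651.1  88.8 188.6] yaw 87.5 rp [-3.14 -0.  ] w 59.6 F [-0.7 -0.6  0.3] t 19.6167
```

Emit:
drive_tool([
  [0.08,0,0.3,0,0,0],
  [0,0,0.5,0,0,0],
  [0,0,0.5,0,0,0],
  [0,0,0.4,0,0,0],
  [0,0,0.25,0,0,0],
  [0,0,0.1,0,0,0],
  [0,0,0,0,0,0],
  [0,0,0,0,0,0],
])

```text
t: 20.28
tool_pos: [651.4, 92.7, 108.4]
orientation: [3.141, -0.0, 1.527]
ft_force: [0.2, -0.5, -0.1]
gripper_width: 59.8
gripper_force: 0.0
```

Emit:
drive_tool([
  [0,0,0,0,0,0],
  [0,0,0,0,0,0],
  [0,0,0,0,0,0],
  [0,0,0,0,0,0],
  [0,0,0,0,0,0],
  [0,0,0,0,0,0],
  [0,0,0,0,0,0],
  [0,0,0,0,0,0],
], grip=1, squeeze=30)

```text
t: 20.95
tool_pos: [651.8, 92.4, 108.2]
orientation: [3.14, -0.0, 1.526]
ft_force: [-1.3, -0.3, 6.1]
gripper_width: 10.7
gripper_force: 29.4
```

Run:
```python
from ln import *
p=env.get_state()['tool_pos']; x=p[:2]@ex-603; z=p[2]+18.7
print('rod est dx,z',x,z,'r',np.hypot(x-22,z-62),'ang',np.arctan2(z-62,22-x))
a0=1.887
for a in np.arange(1.7,-.01,-.2): print(round(a,2),'total tool y,z units',((-67*np.cos(a)+67*np.cos(a0))/40).round(2),(-67*(np.sin(a)-np.sin(a0))/40).round(2))
bar(1.887)
```

```text
rod est dx,z 44.37475158322388 126.93915414153031 r 68.68568445482954 ang 1.9026072182958687
1.7 total tool y,z units -0.31 -0.07
1.5 total tool y,z units -0.64 -0.08
1.3 total tool y,z units -0.97 -0.02
1.1 total tool y,z units -1.28 0.1
0.9 total tool y,z units -1.56 0.28
0.7 total tool y,z units -1.8 0.51
0.5 total tool y,z units -1.99 0.79
0.3 total tool y,z units -2.12 1.1
0.1 total tool y,z units -2.19 1.42
shift units x,y,z [-0.01 -0.04  0.03] turn wz units -0.03 pos [651.8  92.4 108.2] yaw 87.4 rp [ 3.14 -0.  ] w 10.7 F [-1.3 -0.3  6.1] t 20.95
```

Emit:
drive_tool([
  [0,-0.08,-0.02,0,0,0],
  [0,-0.08,-0.02,0,0,0],
  [0,-0.16,-0.03,0,0,0],
  [0,-0.17,-0.01,0,0,0],
  [0,-0.17,0,0,0,0],
  [0,-0.17,0.02,0,0,0],
  [0,-0.16,0.04,0,0,0],
  [0,0,0,0,0,0],
])

```text
t: 21.62
tool_pos: [613.7, 94.0, 110.6]
orientation: [3.136, 0.0, 1.526]
ft_force: [2.0, -0.9, 8.9]
gripper_width: 11.0
gripper_force: 31.3
```

```bash
cat > b.py <<'E'
from ln import *
st=env.get_state(); p=st['tool_pos']; x=p[:2]@ex-603; z=p[2]+18.7
a=np.arctan2(z-62,22-x)
print('rod est dx,z',x.round(1),z.round(1),'r',np.hypot(x-22,z-62).round(1),'ang',a.round(3),st['ft_force'].round(1))
bar(a)
E
python3 b.py
```

```text
rod est dx,z 6.2 129.3 r 69.1 ang 1.341 [ 2.  -0.9  8.9]
shift units x,y,z [-0.01  0.01  0.05] turn wz units -0.03 pos [613.7  94.  110.6] yaw 87.4 rp [3.136 0.   ] w 11.0 F [ 2.  -0.9  8.9] t 21.6167
```

Emit:
drive_tool([
  [0,-0.16,0.05,0,0,0],
  [0,-0.15,0.07,0,0,0],
  [0,-0.14,0.08,0,0,0],
  [0,-0.14,0.1,0,0,0],
  [0,-0.12,0.11,0,0,0],
  [0,-0.11,0.12,0,0,0],
  [0,0,0,0,0,0],
])

```text
t: 22.2
tool_pos: [579.3, 95.5, 87.1]
orientation: [3.14, 0.0, 1.526]
ft_force: [1.4, -0.5, -0.7]
gripper_width: 10.7
gripper_force: 32.5
```

```bash
python3 b.py
```

```text
rod est dx,z -28.2 105.8 r 66.6 ang 0.717 [ 1.4 -0.5 -0.7]
shift units x,y,z [-0.01 -0.01 -0.01] turn wz units -0.03 pos [579.3  95.5  87.1] yaw 87.4 rp [3.14 0.  ] w 10.7 F [ 1.4 -0.5 -0.7] t 22.2
```

Emit:
drive_tool([
  [0,-0.1,0.13,0,0,0],
  [0,-0.09,0.14,0,0,0],
  [0,-0.08,0.15,0,0,0],
  [0,-0.06,0.15,0,0,0],
  [0,-0.05,0.15,0,0,0],
  [0,0,0,0,0,0],
  [0,0,0,0,0,0],
])

```text
t: 22.78
tool_pos: [564.5, 96.1, 57.4]
orientation: [3.141, 0.0, 1.526]
ft_force: [5.2, 0.3, -3.3]
gripper_width: 10.7
gripper_force: 34.1
```

```bash
python3 b.py
```

```text
rod est dx,z -43.0 76.1 r 66.5 ang 0.214 [ 5.2  0.3 -3.3]
shift units x,y,z [-0.01 -0.01 -0.  ] turn wz units -0.04 pos [564.5  96.1  57.4] yaw 87.4 rp [3.141 0.   ] w 10.7 F [ 5.2  0.3 -3.3] t 22.7833
```

Emit:
drive_tool([
  [0,-0.02,0.1,0,0,0],
  [0,-0.01,0.1,0,0,0],
  [0,-0.01,0.06,0,0,0],
  [0,0,0.04,0,0,0],
  [0,0,0,0,0,0],
  [0,0,0,0,0,0],
])

```text
t: 23.28
tool_pos: [562.5, 96.2, 45.9]
orientation: [3.141, 0.0, 1.526]
ft_force: [4.3, -2.2, -1.4]
gripper_width: 10.8
gripper_force: 35.0
```

Emit:
drive_tool([
  [0,0,0.03,0,0,0],
  [0,0,0.03,0,0,0],
  [0,0,0,0,0,0],
])

```text
t: 23.53
tool_pos: [562.3, 96.2, 43.8]
orientation: [3.141, 0.0, 1.526]
ft_force: [4.0, -1.8, 1.6]
gripper_width: 10.7
gripper_force: 35.4
```

```bash
python3 b.py
```

```text
rod est dx,z -45.2 62.5 r 67.2 ang 0.008 [ 4.  -1.8  1.6]
shift units x,y,z [-0.01  0.01  0.  ] turn wz units -0.03 pos [562.3  96.2  43.8] yaw 87.4 rp [3.141 0.   ] w 10.7 F [ 4.  -1.8  1.6] t 23.5333
```

Emit:
drive_tool([
  [0,0,0.03,0,0,0],
  [0,0,0.02,0,0,0],
  [0,0,0,0,0,0],
])

```text
t: 23.78
tool_pos: [562.1, 96.2, 41.8]
orientation: [-3.141, 0.0, 1.526]
ft_force: [3.7, -1.8, 2.2]
gripper_width: 10.6
gripper_force: 35.6
```

Emit:
drive_tool([
  [0,0,0.03,0,0,0],
  [0,0,0.02,0,0,0],
  [0,0,0,0,0,0],
])

```text
t: 24.03
tool_pos: [562.1, 96.3, 39.8]
orientation: [-3.141, 0.0, 1.526]
ft_force: [3.2, -3.2, 2.3]
gripper_width: 10.6
gripper_force: 35.7
```

Run:
```python
from ln import *
s=snap('scene'); cv2.imwrite('pics/crop4.png',cv2.resize(s['frame'][180:340,230:450],None,fx=3.6,fy=3.6,interpolation=cv2.INTER_CUBIC))
for y in(-100,-50,0): 
  for a in (0,.1,.2):
    u=px(s,[*(ex*(603+22-67*np.cos(a))+ey*(69.3+y)),62+67*np.sin(a)]); print(y,a,((u-[230,180])*3.6).round())
```

```text
-100 0 [364. 301.]
-100 0.1 [365. 291.]
-100 0.2 [367. 283.]
-50 0 [415. 256.]
-50 0.1 [416. 247.]
-50 0.2 [418. 238.]
0 0 [463. 214.]
0 0.1 [464. 205.]
0 0.2 [466. 196.]
```

View pics/crop4.png

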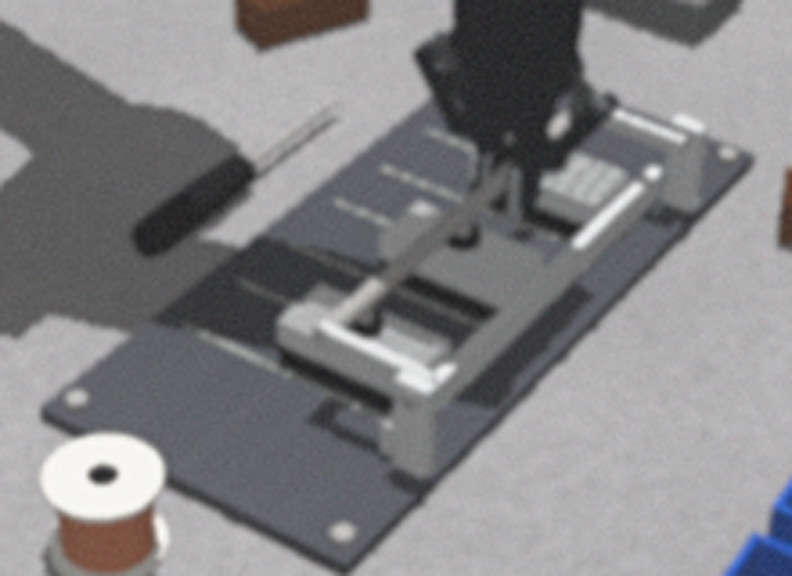

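Emit:
drive_tool([
  [0,0,0.03,0,0,0],
  [0,0,0.02,0,0,0],
  [0,0,0,0,0,0],
])

```text
t: 24.33
tool_pos: [562.1, 96.3, 37.9]
orientation: [-3.141, 0.0, 1.526]
ft_force: [3.7, -3.3, 4.5]
gripper_width: 10.8
gripper_force: 36.1
```

Emit:
drive_tool([
  [0,0,0.02,0,0,0],
  [0,0,0.02,0,0,0],
  [0,0,0,0,0,0],
])

```text
t: 24.58
tool_pos: [562.1, 96.3, 37.8]
orientation: [3.141, 0.0, 1.526]
ft_force: [-2.5, -3.5, 17.3]
gripper_width: 11.2
gripper_force: 37.1
```

Emit:
drive_tool([
  [0,0,0,0,0,0],
  [0,0,0,0,0,0],
  [0,0,0,0,0,0],
  [0,0,0,0,0,0],
  [0,0,-0.3,0,0,0],
  [0,0,-0.6,0,0,0],
  [0,0,-0.8,0,0,0],
  [0,0,-0.8,0,0,0],
  [0,0,-0.8,0,0,0],
  [0,0,-0.4,0,0,0],
], grip=-0.4)

```text
t: 25.42
tool_pos: [563.2, 96.8, 187.7]
orientation: [3.139, -0.001, 1.526]
ft_force: [0.5, 1.4, 0.5]
gripper_width: 59.8
gripper_force: 0.0
```

Emit:
drive_tool([
  [0,-0.4,0,0,0,0],
  [0,-0.8,0,0,0,0],
  [0,-0.8,0,0,0,0],
  [0,-0.8,0,0,0,0],
  [0,-0.8,0,0,0,0],
  [0,-0.8,0,0,0,0],
  [0,-0.4,0,0,0,0],
  [0,0,0,0,0,0],
])

```text
t: 26.08
tool_pos: [365.6, 105.3, 183.5]
orientation: [-3.137, -0.0, 1.527]
ft_force: [-1.1, 0.4, -0.9]
gripper_width: 59.7
gripper_force: 0.0
```

Run:
```python
from ln import *
s=snap('top'); a=cv2.resize(s['frame'][168:278,190:410],None,fx=3.6,fy=3.6,interpolation=cv2.INTER_CUBIC)[:300]
s2=snap('scene'); b=cv2.resize(s2['frame'][205:287,230:450],None,fx=3.6,fy=3.6,interpolation=cv2.INTER_CUBIC)
cv2.imwrite('pics/c5.png',np.vstack([a,b]))
for y in(-75,-50,50): 
  for an in (0,.1):
    P=[*(ex*(603+22-67*np.cos(an))+ey*(69.3+y)),62+67*np.sin(an)]
    print(y,an,'top',((px(s,P)-[190,168])*3.6).round(),'scene',((px(s2,P)-[230,205])*3.6+[0,300]).round())
print(env.get_state()['tool_pos'])
```

```text
-75 0 top [505. 159.] scene [390. 488.]
-75 0.1 top [506. 157.] scene [391. 479.]
-50 0 top [467. 158.] scene [415. 466.]
-50 0.1 top [467. 156.] scene [416. 457.]
50 0 top [311. 152.] scene [508. 384.]
50 0.1 top [311. 151.] scene [509. 375.]
[370.51580937 105.20769978 184.40832913]
```

View pics/c5.png

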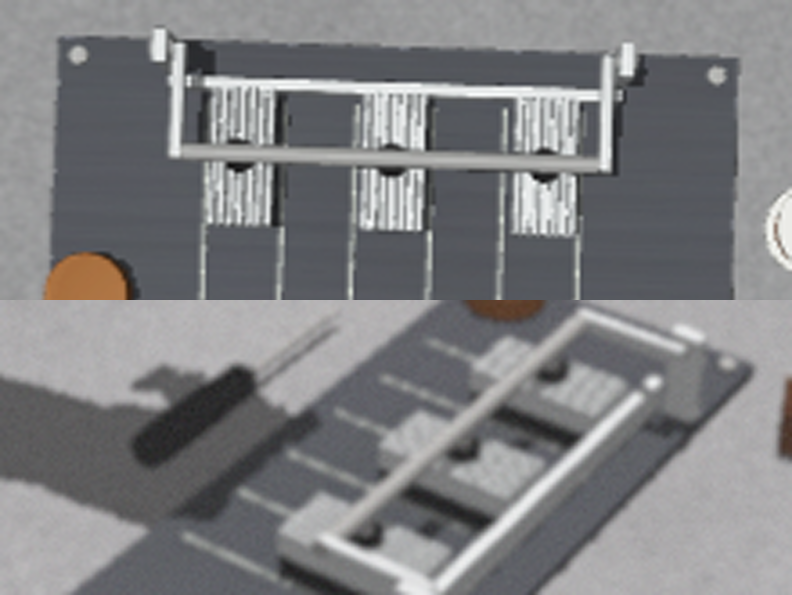

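The bar lies level within measurement (rod at scene crop (415,466), predicted (415,466)), and its pads are centred on the modules. I'll press it lightly with shut fingers to make sure it's seated after the release.

```bash
python3 -c "
from ln import *
bar(0,y=0,off=26)"
```

```text
shift units x,y,z [-1.27  4.81  2.41] turn wz units -0.03 pos [370.5 105.2 184.4] yaw 87.5 rp [ 3.141 -0.   ] w 59.7 F [-0.1  0.4  0.5] t 26.1833
```

Emit:
drive_tool([
  [-0.1,0.4,0,0,0,0],
  [-0.2,0.7,0,0,0,0],
  [-0.2,0.8,0,0,0,0],
  [-0.2,0.8,0,0,0,0],
  [-0.2,0.8,0,0,0,0],
  [-0.2,0.7,0.1,0,0,0],
  [-0.1,0.4,0.3,0,0,0],
  [-0.07,0.2,0.5,0,0,0],
  [0,0,0.5,0,0,0],
  [0,0,0,0,0,0],
], grip=1)

```text
t: 27.02
tool_pos: [559.1, 45.1, 123.7]
orientation: [-3.135, -0.0, 1.525]
ft_force: [-1.0, 0.3, -0.7]
gripper_width: 0.1
gripper_force: 0.0
```

```bash
python3 -c "
from ln import *
bar(0,y=0,off=8)"
```

```text
shift units x,y,z [0.02 0.03 1.34] turn wz units -0.05 pos [559.1  45.1 123.7] yaw 87.4 rp [-3.135 -0.   ] w 0.1 F [-1.   0.3 -0.7] t 27.0167
```

Emit:
drive_tool([
  [0.02,0.03,0.4,0,0,0],
  [0,0,0.4,0,0,0],
  [0,0,0.2,0,0,0],
  [0,0,0.15,0,0,0],
  [0,0,0,0,0,0],
  [0,0,0,0,0,0],
])

```text
t: 27.52
tool_pos: [561.5, 46.4, 82.8]
orientation: [3.141, -0.0, 1.526]
ft_force: [0.7, -0.4, 0.3]
gripper_width: 0.0
gripper_force: 0.0
```

Emit:
drive_tool([
  [0,0,0.04,0,0,0],
  [0,0,0.04,0,0,0],
  [0,0,0,0,0,0],
])

```text
t: 27.77
tool_pos: [561.5, 46.4, 79.5]
orientation: [3.141, -0.0, 1.526]
ft_force: [0.8, -0.5, 0.2]
gripper_width: 0.2
gripper_force: 0.0
```

Emit:
drive_tool([
  [0,0,0.08,0,0,0],
  [0,0,0.08,0,0,0],
  [0,0,0.04,0,0,0],
  [0,0,0,0,0,0],
])

```text
t: 28.1
tool_pos: [560.7, 46.4, 70.6]
orientation: [-3.141, -0.0, 1.526]
ft_force: [0.3, -1.4, 0.4]
gripper_width: 0.0
gripper_force: 0.0
```

Emit:
drive_tool([
  [0,0,0.03,0,0,0],
  [0,0,0.03,0,0,0],
  [0,0,0,0,0,0],
])

```text
t: 28.35
tool_pos: [561.1, 46.4, 68.5]
orientation: [-3.141, -0.0, 1.526]
ft_force: [0.4, 0.7, -0.2]
gripper_width: -0.2
gripper_force: 0.0
```

Emit:
drive_tool([
  [0,0,0.03,0,0,0],
  [0,0,0.03,0,0,0],
  [0,0,0,0,0,0],
])

```text
t: 28.6
tool_pos: [561.4, 46.4, 67.8]
orientation: [3.141, 0.0, 1.526]
ft_force: [-3.8, -0.7, 11.2]
gripper_width: 0.0
gripper_force: 5.7
```

Firm contact at z = 67.8 (a seated rod's top is at 68). I'll retract and do a final check.

Emit:
drive_tool([
  [0,0,-0.2,0,0,0],
  [0,0,-0.6,0,0,0],
  [0,0,-0.8,0,0,0],
  [0,0,-0.8,0,0,0],
  [0,-0.4,-0.5,0,0,0],
  [0,-0.8,0,0,0,0],
  [0,-0.8,0,0,0,0],
  [0,-0.8,0,0,0,0],
  [0,-0.8,0,0,0,0],
  [0,-0.4,0,0,0,0],
])

```text
t: 29.43
tool_pos: [397.2, 53.9, 182.1]
orientation: [-3.139, -0.0, 1.526]
ft_force: [-0.6, 1.1, 0.0]
gripper_width: -0.0
gripper_force: 0.0
```

Emit:
drive_tool([
  [0,0,0,0,0,0],
  [0,0,0,0,0,0],
])

```text
t: 29.6
tool_pos: [401.7, 53.6, 183.0]
orientation: [3.14, -0.0, 1.526]
ft_force: [0.8, 0.3, 0.8]
gripper_width: -0.3
gripper_force: 0.0
```

Run:
```python
from ln import *
s=snap('top'); a=cv2.resize(s['frame'][168:278,190:410],None,fx=3.6,fy=3.6,interpolation=cv2.INTER_CUBIC)[:300]
s2=snap('scene'); b=cv2.resize(s2['frame'][205:287,230:450],None,fx=3.6,fy=3.6,interpolation=cv2.INTER_CUBIC)
cv2.imwrite('pics/c6.png',np.vstack([a,b]))
```

```text
(no output)
```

View pics/c6.png

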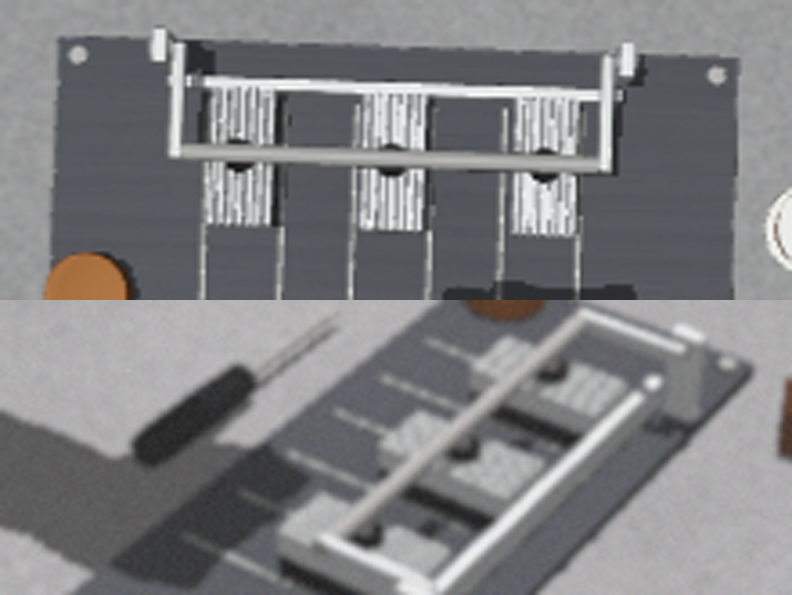

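The modules are straight and flush with the bar pads on them (top crop row about 157), and the tin, spool and screwdriver look unmoved. I'm handing in.

```bash
python3 -c "
from h import *
print(order.hand_in())"
```

```text
the job is handed in; nothing more can be done
None
```

The job is handed in (no verdict came back): the three modules are in their lanes, straight and flush against the fence, within about 1 mm of centre, and the hold-down bar is closed with its pads resting on them.

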